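# Put the bench tools back into their foam trays

### The job

Clear the saw table for the next cut: put the pliers, the snap-off cutter, the small screw clamp and the marker back into the black foam tool trays, each in the tray whose cut-out has its own shape, lying flat on the floor of the cut-out. The spanner is already home; leave each tool released and at rest.

Things in the scene. Friction and masses are not known exactly. Their poses are not given: they have to be found in the camera images.
- pliers: Combination pliers lying flat, 56 (x) x 176 (y) x 13 mm, 0.2 kg; grey head, red handles. Origin: underside centre, about the centre of mass. Jaws at y = -88 to -30 mm, 24 mm wide; the handles spread from 22 mm over both at y = -30, through 38 mm at y = 0, to 56 mm at y = 45. Grip across both handles (along x) at the origin.
- cutter: Orange snap-off cutter lying flat, 21 (x) x 167 (y) x 18 mm high with its thumb slide (body 20 wide, 13 high), 0.08 kg; blade at the -y end, slide fixed. Origin: underside centre; y along the tool. Grip across (along x) near the origin.
- clamp: Grey steel C screw clamp lying flat, 92 (x) x 138 (y) x 21 mm, 0.3 kg. Origin: centre of its outline, on the underside. Back of the C: x = -46 to -23, y = -31 to 69; gap: x = -23 to 19, y = -10 to 49; arms end at x = 34; spindle along y at x = 24, T bar at y = -64 (does not turn). Steel z = 2 to 18. Grip the back at (-34, 19), 23 mm wide, along x, one finger in the gap.
- marker: Black marker pen with part-red cap lying flat, 12 (x) x 130 (y) x 14 mm high, 0.014 kg. Origin: underside centre; y along the pen. Grip across (along x) near the origin.
- tray_pliers: Fixed black foam tray, 90 (x) x 204 (y) x 28 mm high. Origin: underside centre. Bed shaped for the pliers: grey floor at z = 18, jaws 40 wide from y = -95, handles 70 wide to y = 95 with an 8 wide tongue between from y = 62. Finger groove across (along x), same depth, y = -24 to 24 mm, open at both sides. Home: tool origin 18 mm above this origin, axes along the tray's (only this way round).
- tray_cutter: Fixed black foam tray, 62 (x) x 204 (y) x 28 mm high. Origin: underside centre. Bed shaped for the cutter: grey floor at z = 18, 34 wide, y = -94 to 94. Finger groove across (along x), same depth, y = -24 to 24 mm, open at both sides. Home: tool origin 18 mm above this origin, axes along the tray's or turned half round.
- tray_clamp: Fixed black foam tray, 120 (x) x 204 (y) x 28 mm high. Origin: underside centre. Bed shaped for the clamp: grey floor at z = 18, 104 wide, y = -76 to 76, but foam stands in the corner x < -6, y < -38. Finger groove across (along x), same depth, y = -5 to 43 mm, open at both sides. Home: tool origin 18 mm above this origin, axes along the tray's (only this way round).
- tray_marker: Fixed black foam tray, 62 (x) x 204 (y) x 28 mm high. Origin: underside centre. Bed shaped for the marker: grey floor at z = 18, 25 wide, y = -73 to 73. Finger groove across (along x), same depth, y = -24 to 24 mm, open at both sides. Home: tool origin 18 mm above this origin, axes along the tray's or turned half round.

How it is judged:
By the outcome, as a careful person would: the job done as asked, in the order asked, and still so for the second after the job is handed in, with the robot touching nothing.
It also fails if it takes over 96 s, if anything falls off the work surface, if the arm or the gripper's body presses on something with over 40 N, if the wrist force passes 120 N, or if a joint passes its speed limit or range.

### The arm

A 7-joint arm with a two-finger parallel gripper is mounted at the origin on the work surface; the furniture and walls round the work are solid. World frame = base frame: x ahead of the robot, y to its left, z up, the work surface at z = 0. Lengths are in m, angles in rad, forces in N, time in s.
With the tool pointing down it reaches from about 0.35 to 0.9 m from the base axis. Payload 8.1 kg.
Tool frame: the origin (TCP) lies between the finger pads, 19 mm behind the fingertips; this is the grasp point; z points along the fingers, y is the line along which they close (so a half turn about z gives the same grasp; the last joint's range is limited). The gripper opens to 92 mm and grips with 3 to 60 N. Pads are 19 mm wide; open, the fingers measure 130 mm over their backs; the gripper's body (75 mm by 190 mm) begins 47 mm behind the grasp point.
Start: joints at [-1.272, 0.434, 0.025, 1.573, -0.012, 1.134, -0.075], TCP at [0.244, 0.575, 0.246] pointing down, gripper open.
Joint ranges: [-2.62, 2.62], [-0.44, 2.09], [-1.27, 1.32], [0.08, 2.57], [-1.32, 4.46], [0.12, 2], [-2.74, 2.74]. Speed limits (rad/s): [2.22, 2.22, 3.01, 3.01, 3.14, 3.14, 3.14].

### API

Orientations are given as a rotation vector (axis times angle).
In Python, from cell import arm gives the robot as it stands.
- The arm moves only by the shell command python3 -m pendant 'ROWS' [FORCE]. ROWS is a JSON object of lists of equal length, an entry for each row: "slide": the shift along the tool's x, y, z in units of 0.3 m (1.0 is 0.3 m), a list of three; "dr": the turn, a rotation vector about the tool's x, y, z in units of 0.12 rad (1.0 is 0.12 rad), a list of three; "claw": the opening, from 0 (shut) to 1 (fully open). In form: {"slide": [[tx, ty, tz], ...], "dr": [[ax, ay, az], ...], "claw": [claw, ...]}. A call has 1 to 10 rows; each row shifts and turns the commanded pose from where the row before left it, along the tool's axes as they then stand; what a row does not reach is not made up. A row lasts 1/10 s, in which the tool goes at most 50 mm and 8.59 degrees, less where a joint would pass 70% of its speed; a pose out of reach is approached as far as the arm can. A call with a number of a shift or a turn outside -1 to 1 is refused whole. A call with a gripper value outside its range is refused whole. The fingers move at their own pace and stop on an object; FORCE is the grip in N (left out, the last holds). Time passes only in rows, so rows that do not move let the fingers close. It gives the time, the measured TCP pose, the force, the opening and the grip force at its end, in the units of the state.
- arm.observe(): the state, without advancing time (a new reading comes with each control period).
- arm.get_image(name): name is "scene" or "side" or "wrist"; returns the picture (384x512x3 uint8, red, green, blue); there is no depth.
- arm.calibration(name): a dict with "K" (3x3 intrinsics, pixels), "dist" ([k1, k2, p1, p2, k3] as OpenCV has them; the pictures are not rectified), "xyz" and "orientation" of the camera in the world. Camera axes: x right, y up, looking along -z (the intrinsics and any distortion apply to the point x, -y, -z); pixel columns grow to the right and rows downward; lengths in m; the calibration is good to about 2 mm. A picture is of the moment at which its call begins: read the wrist's pose just before it. calibration takes no time and is no camera call; for the wrist camera it gives the pose at the moment of the call.
- arm.sign_off(): hands the job in; it is judged then, once.
The state is a dict: "clock": time; "joints": joint angles; "dq": joint speeds; "joint_efforts": joint torques, N m; "position": TCP position; "ee_rot": TCP orientation; "force": force on the tool from outside, world axes, zero at the start; "ft_torque": the same for the moment, N m; "width": opening from 0.0 (shut) to 1.0 (fully open); "gripper_force": force on a finger pad.
Only numpy, scipy, OpenCV 4.12 (cv2) and the standard library are available. Lean on these libraries where they do the work, as an engineer would, in place of code of your own. Each camera call takes 0.05 s, during which the arm holds its last target. There are 200 camera calls.

## Working session

There is one attempt and no reset: what is moved stays moved. The work goes in short steps, Python scripts to look and compute and a shell command to move; the robot and the scene stay as the last step left them, time stands still between calls to the robot, and variables do not carry over. Pictures are saved under pics/ and viewed, at most 14 in all, crops included, and the job is handed in when it is done.

```bash
ls; mkdir -p pics; python3 - <<'E'
from cell import arm
import cv2
print(arm.observe())
for n in ["scene","side","wrist"]:
    c=arm.calibration(n); print(n,c)
    cv2.imwrite(f"pics/{n}0.png",arm.get_image(n)[:,:,::-1])
E
```

```text
pics
{'clock': 0.0, 'joints': array([-1.2716391 ,  0.43519554,  0.0249726 ,  1.5740872 , -0.01159781,
        1.1340089 , -0.07506402]), 'dq': array([ 3.53048936e-05,  7.51312834e-04, -1.14685728e-03,  1.39224859e-04,
        4.23539821e-04,  2.48607159e-04, -8.16111884e-04]), 'joint_efforts': array([ 5.86075930e-04, -6.67852163e+01,  9.85076912e-01, -3.14451134e+01,
       -6.05294108e-02,  4.29603516e-02,  1.62883871e-04]), 'position': array([0.24426022, 0.57477029, 0.24476583]), 'ee_rot': array([-6.26859086e-01, -3.07824347e+00,  2.42640262e-03]), 'force': array([-0.54263085, -0.47942498,  0.71581905]), 'ft_torque': array([-0.03000084,  0.04210217,  0.0274236 ]), 'gripper_force': 0.0, 'width': 0.9968488948099137}
scene {'K': array([[429.82130724,   0.        , 254.98631575],
       [  0.        , 429.82130724, 197.2870867 ],
       [  0.        ,   0.        ,   1.        ]]), 'dist': array([-0.14761505,  0.        ,  0.        ,  0.        ,  0.        ]), 'xyz': array([-0.08798852, -0.52460605,  0.78478139]), 'orientation': array([ 0.75230136, -0.37451681, -0.90963236])}
side {'K': array([[396.83557128,   0.        , 252.24899235],
       [  0.        , 396.83557128, 197.63589256],
       [  0.        ,   0.        ,   1.        ]]), 'dist': array([-0.10571987,  0.        ,  0.        ,  0.        ,  0.        ]), 'xyz': array([ 0.07621279, -0.81265058,  0.47459474]), 'orientation': array([ 1.08932206, -0.29792951, -0.47838891])}
wrist {'K': array([[301.10369822,   0.        , 259.21703295],
       [  0.        , 301.10369822, 190.38350149],
       [  0.        ,   0.        ,   1.        ]]), 'dist': array([-0.06163859,  0.        ,  0.        ,  0.        ,  0.        ]), 'xyz': array([0.18149266, 0.60169055, 0.38346973]), 'orientation': array([-0.22503703, -0.14895155,  1.16272546])}
```

View pics/scene0.png

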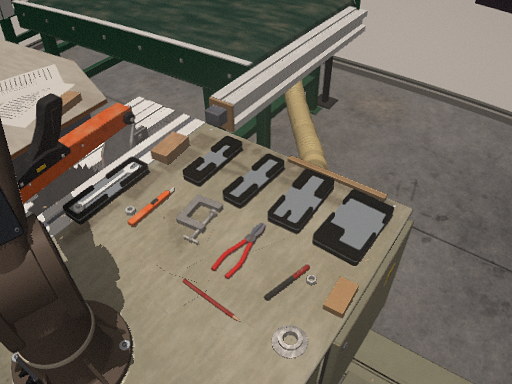

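View pics/side0.png

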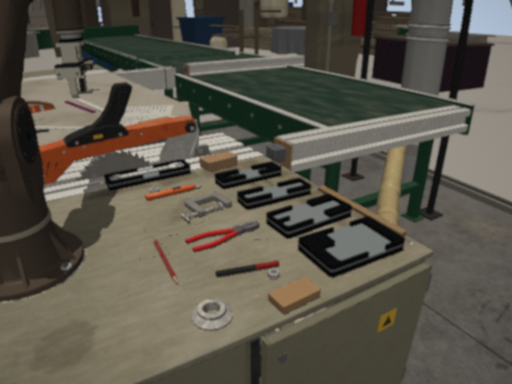

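The scene camera shows the trays left to right: spanner (105,188), then two narrow ones at (213,160) and (253,179), pliers (302,198) and clamp (354,227). The tools are the cutter (152,206), clamp (200,215), pliers (240,250) and marker (287,282). The pencil at (210,298) isn't part of the job.

```bash
cat > h.py <<'E'
import numpy as np, cv2, json
from scipy.spatial.transform import Rotation as R
from cell import arm
def shot(name,fn):
    c=arm.calibration(name); im=arm.get_image(name)[:,:,::-1].copy()
    cv2.imwrite(f"pics/{fn}.png",im); np.save(f"pics/{fn}.npy",np.array(c,dtype=object),allow_pickle=True); return im,c
def load(fn): return cv2.imread(f"pics/{fn}.png"),np.load(f"pics/{fn}.npy",allow_pickle=True).item()
def cast(c,px,z):
    px=np.asarray(px,float).reshape(-1,1,2)
    u=cv2.undistortPoints(px,c["K"],np.array(c["dist"]))[:,0]
    d=R.from_rotvec(c["orientation"]).apply(np.c_[u[:,0],-u[:,1],-np.ones(len(u))])
    o=c["xyz"]; return (o+d*((z-o[2])/d[:,2])[:,None])[:,:2]
def blobs(mask,c,z,amin=60):
    "list of (area px, centroid px, metric rect centre, metric size, long axis angle deg)"
    out=[]
    for k in cv2.findContours(mask.astype(np.uint8),cv2.RETR_EXTERNAL,cv2.CHAIN_APPROX_NONE)[0]:
        a=cv2.contourArea(k)
        if a<amin: continue
        w=cast(c,k[:,0],z); (x,y),(s,t),th=cv2.minAreaRect((w*1000).astype(np.float32))
        if s<t: s,t,th=t,s,th+90
        out.append((a,k[:,0].mean(0).round(),(round(x),round(y)),(round(s),round(t)),round((th+90)%180-90,1)))
    return out
E
python3 - <<'E'
from h import *
pts=dict(sp=(105,188),tA=(213,160),tB=(253,179),tP=(302,198),tC=(354,227),cut=(152,206),clamp=(200,215),pl=(240,250),mk=(287,282))
c=arm.calibration("scene")
for k,v in pts.items(): print(k,cast(c,[v],0.02).round(3))
s=arm.observe(); r=R.from_rotvec(s["ee_rot"]); print(r.as_matrix().round(3)); print(r.inv().apply(arm.calibration("wrist")["xyz"]-s["position"]))
print((r.inv()*R.from_rotvec(arm.calibration("wrist")["orientation"])).as_matrix().round(3))
E
```

```text
sp [[0.363 0.304]]
tA [[0.621 0.134]]
tB [[ 0.618 -0.008]]
tP [[ 0.628 -0.155]]
tC [[ 0.612 -0.311]]
cut [[0.388 0.146]]
clamp [[0.433 0.022]]
pl [[ 0.4   -0.126]]
mk [[ 0.385 -0.262]]
[[-0.92   0.391 -0.   ]
 [ 0.391  0.92  -0.001]
 [-0.    -0.001 -1.   ]]
[ 6.82986984e-02 -2.94548585e-05 -1.38655480e-01]
[[ 0.     0.968  0.252]
 [ 1.    -0.    -0.001]
 [-0.001  0.252 -0.968]]
```

View pics/wrist0.png

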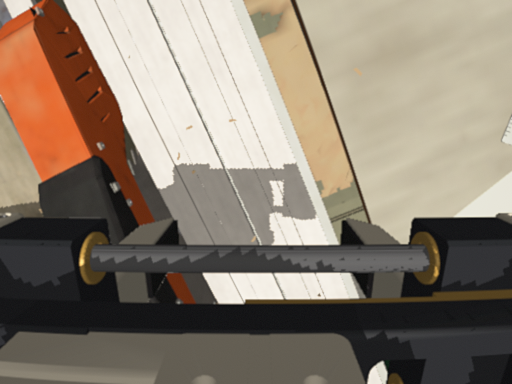

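```bash
cat >> h.py <<'E'
def to(p,th=None):
    "slide (units) to p in the tool axes once turned to tool-x heading th deg, and the z turn (units) to get there"
    s=arm.observe(); r=R.from_rotvec(s["ee_rot"]); X=r.as_matrix()[:,0]; cur=np.degrees(np.arctan2(X[1],X[0]))
    th=cur if th is None else th; d=(th-cur+180)%360-180
    t=np.radians(th); x=np.array([np.cos(t),np.sin(t),0]); y=np.array([np.sin(t),-np.cos(t),0])
    D=np.array(p)-s["position"]
    print("pos",s["position"].round(4),"th",round(cur,2),"slide",(np.array([D@x,D@y,-D[2]])/.3).round(4),"drz",round(-np.radians(d)/.12,3),"j7",s["joints"][6].round(2),"w",round(s["width"],3),"F",s["force"].round(1),"g",round(s["gripper_force"],1),"t",round(s["clock"],2))
E
python3 -m pendant '{"slide":[[0,0,-0.09],[0,0,-0.09],[0,0,-0.09],[0,0,-0.09]],"dr":[[0,0,-0.84],[0,0,-0.84],[0,0,-0.84],[0,0,-0.84]],"claw":[1,1,1,1]}'
python3 -c "
from h import *
to((.56,-.09,.36),180)"
```

```text
clock: 0.55
position: [0.2444, 0.5749, 0.3543]
ee_rot: [0.008, -3.141, 0.001]
force: [1.3, 0.7, 1.0]
width: 1.002
gripper_force: 0.0
pos [0.2444 0.5749 0.3543] th -179.69 slide [-1.0519 -2.2164 -0.0189] drz 0.045 j7 0.3 w 1.002 F [1.3 0.7 1. ] g 0.0 t 0.55
```

```bash
python3 -m pendant '{"slide":[[-0.07,-0.146,0],[-0.07,-0.146,0],[-0.07,-0.146,0],[-0.07,-0.146,0],[-0.07,-0.146,0],[-0.07,-0.146,0],[-0.07,-0.146,0],[-0.07,-0.146,0]],"dr":[[0,0,0],[0,0,0],[0,0,0],[0,0,0],[0,0,0],[0,0,0],[0,0,0],[0,0,0]],"claw":[1,1,1,1,1,1,1,1]}'
python3 -m pendant '{"slide":[[-0.07,-0.146,0],[-0.07,-0.146,0],[-0.07,-0.146,0],[-0.07,-0.146,0],[-0.07,-0.146,0],[-0.07,-0.146,0],[-0.07,-0.146,0],[0,0,0],[0,0,0]],"dr":[[0,0,0],[0,0,0],[0,0,0],[0,0,0],[0,0,0],[0,0,0],[0,0,0],[0,0,0],[0,0,0]],"claw":[1,1,1,1,1,1,1,1,1]}'
python3 -c "
from h import *
to((.68,-.09,.36),180)
shot('wrist','w1')"
```

```text
clock: 1.35
position: [0.4133, 0.223, 0.3536]
ee_rot: [-0.002, 3.141, 0.0]
force: [2.3, -0.0, -0.2]
width: 1.002
gripper_force: 0.0
clock: 2.25
position: [0.5602, -0.0826, 0.353]
ee_rot: [-0.002, -3.14, 0.0]
force: [-0.2, 1.2, -0.1]
width: 0.999
gripper_force: 0.0
pos [ 0.5602 -0.0826  0.353 ] th 179.91 slide [-0.3993 -0.0246 -0.0235] drz -0.012 j7 1.74 w 0.999 F [-0.2  1.2 -0.1] g 0.0 t 2.25
```

View pics/w1.png

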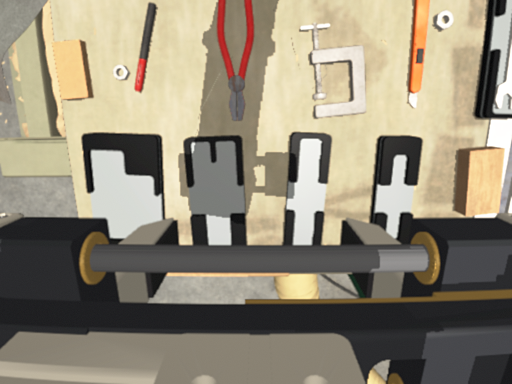

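The wrist view has image up = −X and right = +Y. The trays are clamp (125,185), pliers (215,190), cutter (305,185) and marker (398,190). The tools along the top already lie roughly the same way round as their beds. I'll take one view for the trays and one for the tools.

```bash
python3 -m pendant '{"slide":[[-0.15,0,-0.02],[-0.15,0,0],[-0.05,0,0],[0,0,0],[0,0,0]],"dr":[[0,0,0],[0,0,0],[0,0,0],[0,0,0],[0,0,0]],"claw":[1,1,1,1,1]}'
python3 -c "
from h import *
to((.45,-.06,.36),180)
shot('wrist','w2')"
python3 -m pendant '{"slide":[[0.15,0,0],[0.15,0,0],[0.15,0,0],[0.15,0,0],[0.12,0,0],[0,0,0],[0,0,0]],"dr":[[0,0,0],[0,0,0],[0,0,0],[0,0,0],[0,0,0],[0,0,0],[0,0,0]],"claw":[1,1,1,1,1,1,1]}'
python3 -c "
from h import *
to((.45,-.06,.36),180)
shot('wrist','w3')
a=load('w2')[0][:225];b=load('w3')[0][:225]
cv2.imwrite('pics/w23.png',np.vstack([a,b]))"
```

```text
clock: 2.8
position: [0.6647, -0.0798, 0.3592]
ee_rot: [0.005, -3.141, -0.001]
force: [0.5, 0.4, 0.4]
width: 1.004
gripper_force: 0.0
pos [ 0.6647 -0.0798  0.3592] th -179.82 slide [ 0.7158  0.0661 -0.0027] drz 0.026 j7 1.77 w 1.004 F [0.5 0.4 0.4] g 0.0 t 2.8
clock: 3.55
position: [0.4481, -0.0812, 0.3604]
ee_rot: [-0.003, 3.139, 0.003]
force: [0.3, 0.5, -0.3]
width: 1.002
gripper_force: 0.0
pos [ 0.4481 -0.0812  0.3604] th -179.88 slide [-0.0062  0.0708  0.0015] drz 0.017 j7 1.67 w 1.002 F [ 0.3  0.5 -0.3] g 0.0 t 3.55
```

View pics/w23.png

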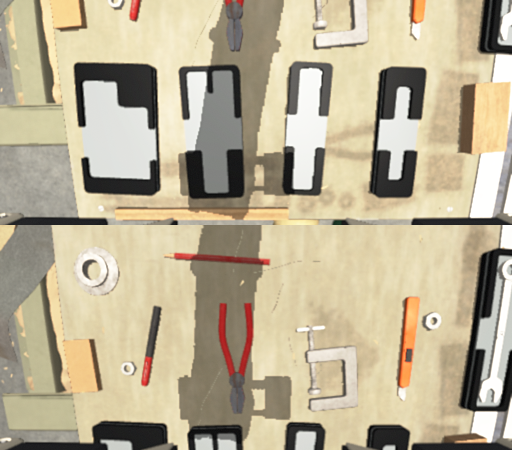

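```bash
cat > seg.py <<'E'
from h import *
im,c=load('w2'); g=im.max(2)
for n,(x0,x1),y0,y1 in [("clampT",(70,168),55,203),("plT",(172,250),55,203),("cutT",(276,338),55,203),("mkT",(364,432),55,203)]:
    m=np.zeros_like(g); m[y0:y1,x0:x1]=(g[y0:y1,x0:x1]<62)
    m=cv2.morphologyEx(m,cv2.MORPH_OPEN,np.ones((2,2)))
    p=np.argwhere(m)[:,::-1]
    for z in (0.,.028):
        w=cast(c,p,z)*1000; (x,y),sz,th=cv2.minAreaRect(w.astype(np.float32)); print(n,z,round(x,1),round(y,1),np.round(sz),round(th,1))
im,c=load('w3'); hsv=cv2.cvtColor(im,cv2.COLOR_BGR2HSV); g=im.max(2)
H,S,V=hsv[...,0],hsv[...,1],hsv[...,2]
red=((H<5)|(H>173))&(S>150)&(V>60); org=(H>=5)&(H<16)&(S>170)&(V>120)
dark=(g<75)
def roi(m,x0,y0,x1,y1):
    o=np.zeros(m.shape,np.uint8); o[y0:y1,x0:x1]=m[y0:y1,x0:x1]; return o
M=dict(marker=(roi(red|dark,138,78,165,162),.007),cutter=(roi(org,394,65,424,178),.008),handles=(roi(red,210,74,260,160),.007))
vis=im.copy()
for n,(m,z) in M.items():
    print(n,blobs(m,c,z)); vis[m>0]=(255,0,255)
cl=roi((S<45)&(g>95),292,90,362,190)
print("clamp",blobs(cl,c,.018)); vis[cl>0]=(255,0,255)
big=np.hstack([cv2.resize(a,None,fx=3,fy=3,interpolation=0) for a in (vis[70:195,205:265],im[70:195,205:265],im[95:195,290:365])]) if 0 else None
A=cv2.resize(vis[65:195,130:430],None,fx=2.6,fy=2.6,interpolation=cv2.INTER_NEAREST)
cv2.imwrite('pics/seg.png',A)
E
python3 seg.py
```

```text
clampT 0.0 627.8 -310.6 [133. 212.] 87.6
clampT 0.028 626.0 -297.7 [125. 200.] 87.6
plT 0.0 633.7 -153.6 [214.  95.] 1.9
plT 0.028 631.6 -149.4 [202.  90.] 1.9
cutT 0.0 698.0 -4.6 [64. 71.] 88.2
cutT 0.028 692.3 -8.8 [61. 67.] 88.2
mkT 0.0 631.9 150.8 [211.  75.] 0.1
mkT 0.028 629.9 137.8 [199.  70.] 0.1
marker [(245.5, array([152., 122.]), (396, -255), (127, 11), -14.9)]
cutter [(453.0, array([405., 120.]), (388, 160), (140, 18), 0.9)]
handles [(354.5, array([247., 113.]), (385, -100), (113, 16), -6.1), (368.0, array([225., 113.]), (385, -135), (113, 17), 6.7)]
clamp [(1834.5, array([327., 144.]), (427, 34), (142, 87), 12.3)]
```

View pics/seg.png

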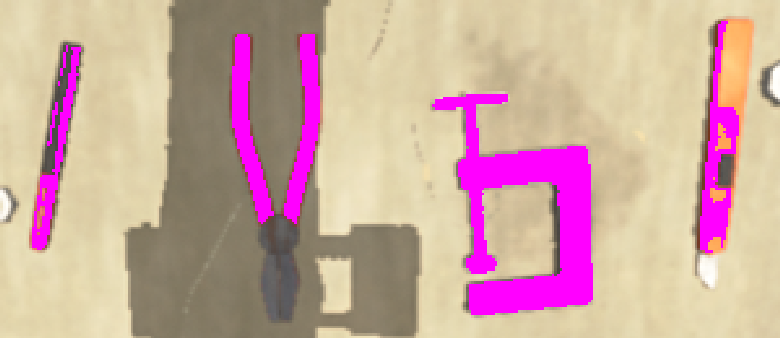

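```bash
cat > seg2.py <<'E'
from h import *
im,c=load('w2'); g=im.max(2)
for T in (75,95):
  m=np.zeros_like(g); m[55:203,276:338]=g[55:203,276:338]<T
  m=cv2.morphologyEx(m,cv2.MORPH_OPEN,np.ones((2,2)))
  l,lab,st,_=cv2.connectedComponentsWithStats(m)
  p=np.argwhere(np.isin(lab,[i for i in range(1,l) if st[i,4]>100]))[:,::-1]
  for z in (0,.028):
    (x,y),sz,th=cv2.minAreaRect((cast(c,p,z)*1000).astype(np.float32)); print("cutT",T,z,round(x,1),round(y,1),np.round(sz),round(th,1))
# floors
for n,(x0,x1) in dict(clamp=(70,168),pl=(172,250),cut=(276,338),mk=(364,432)).items():
  w=[]
  for r0,r1 in ((70,110),(160,185)):
    f=np.zeros_like(g); f[r0:r1,x0:x1]=(g[r0:r1,x0:x1]>95); 
im,c=load('w3'); hsv=cv2.cvtColor(im,cv2.COLOR_BGR2HSV); g=im.max(2)
H,S,V=[hsv[...,i] for i in range(3)]
def roi(m,x0,y0,x1,y1):
    o=np.zeros(m.shape,np.uint8); o[y0:y1,x0:x1]=m[y0:y1,x0:x1]; return o
print("cutter",blobs(roi((H<18)&(S>135)&(V>90),394,65,424,178),c,.008))
print("jaws",blobs(roi(g<75,228,145,250,195),c,.006))
cl=roi((S<45)&(g>95),292,90,362,190)
for z in (.01,.018): print("body",blobs(roi(cl,300,123,362,190),c,z),"back",blobs(roi(cl,344,136,362,178),c,z),"tbar",blobs(roi(cl,292,95,330,107),c,z,10))
p=np.argwhere(roi((H<8)&(S>150),210,74,260,90))[:,::-1]; print("handle end X",cast(c,p,.006).min(0))
E
python3 seg2.py
```

```text
cutT 75 0 693.9 -4.5 [65. 80.] 88.0
cutT 75 0.028 688.4 -8.8 [62. 75.] 88.0
cutT 95 0 628.6 -1.8 [ 67. 213.] 87.7
cutT 95 0.028 626.8 -6.2 [ 63. 201.] 87.7
cutter [(959.5, array([408., 117.]), (388, 160), (143, 22), 0.1)]
jaws []
body [(1656.0, array([331., 153.]), (445, 40), (103, 81), 6.1)] back [(475.5, array([350., 157.]), (451, 71), (69, 22), 4.2)] tbar [(94.0, array([310., 103.]), (367, 0), (44, 8), -89.5)]
body [(1656.0, array([331., 153.]), (444, 38), (102, 80), 6.1)] back [(475.5, array([350., 157.]), (450, 68), (68, 22), 4.2)] tbar [(94.0, array([310., 103.]), (367, -1), (43, 8), -89.5)]
handle end X [ 0.32893135 -0.14127736]
```

```bash
python3 - <<'E'
from h import *
im,c=load('w3'); print("jaw tip",cast(c,[(237,187),(237,152)],.006).round(4))
im,c=load('w2'); g=im.max(2)
for n,(x0,x1,ra,rb) in dict(clamp=(80,157,112,150),pl=(184,243,160,190),cut=(290,330,72,100),cut2=(285,330,160,185),mk=(390,415,95,112),mk2=(380,418,158,175)).items():
  L=[];Rr=[]
  for r in range(ra,rb):
    f=np.where(g[r,x0:x1]>105)[0]+x0
    if len(f)>5: L.append((f.min()-.5,r));Rr.append((f.max()+.5,r))
  o=[]
  for P,z in ((L,.018),(L,.028),(Rr,.018),(Rr,.028)):
    w=cast(c,P,z)*1000; k=np.polyfit(w[:,0]-627,w[:,1],1); o.append((round(np.median(w[:,1]),1),round(np.degrees(np.arctan(k[0])),1)))
  print(n,"X",cast(c,[L[0],L[-1]],.018)[:,0].round(3),o)
E
```

```text
jaw tip [[ 0.5037 -0.117 ]
 [ 0.4445 -0.116 ]]
clamp X [0.594 0.653] [(np.float64(-366.9), np.float64(-18.5)), (np.float64(-360.9), np.float64(-18.5)), (np.float64(-243.8), np.float64(14.5)), (np.float64(-240.4), np.float64(14.5))]
pl X [0.671 0.719] [(np.float64(-202.0), np.float64(-3.3)), (np.float64(-199.5), np.float64(-3.3)), (np.float64(-131.2), np.float64(1.5)), (np.float64(-130.1), np.float64(1.5))]
cut X [0.537 0.576] [(np.float64(-20.7), np.float64(-3.1)), (np.float64(-21.9), np.float64(-3.1)), (np.float64(15.4), np.float64(7.8)), (np.float64(13.4), np.float64(7.8))]
cut2 X [0.671 0.71 ] [(np.float64(-24.4), np.float64(-2.5)), (np.float64(-25.6), np.float64(-2.5)), (np.float64(35.8), np.float64(3.5)), (np.float64(33.4), np.float64(3.5))]
mk X [0.568 0.592] [(np.float64(132.5), np.float64(-1.4)), (np.float64(128.0), np.float64(-1.4)), (np.float64(155.1), np.float64(1.4)), (np.float64(150.2), np.float64(1.4))]
mk2 X [0.666 0.693] [(np.float64(132.8), np.float64(-1.0)), (np.float64(128.4), np.float64(-1.0)), (np.float64(181.6), np.float64(7.6)), (np.float64(176.1), np.float64(7.6))]
```

```bash
python3 -c "
from h import *
to((.4165,-.117,.05),180.4)"
```

```text
pos [ 0.4491 -0.0811  0.3602] th -179.88 slide [ 0.1093 -0.1187  1.0341] drz -0.04 j7 1.67 w 1.0 F [-0.6 -0.8  0.4] g 0.0 t 3.6
```

```bash
python3 -m pendant '{"slide":[[0.055,-0.06,0.13],[0.055,-0.06,0.13],[0,0,0.16],[0,0,0.16],[0,0,0.16],[0,0,0.16],[0,0,0.134],[0,0,0],[0,0,0]],"dr":[[0,0,-0.04],[0,0,0],[0,0,0],[0,0,0],[0,0,0],[0,0,0],[0,0,0],[0,0,0],[0,0,0]],"claw":[1,1,1,1,1,1,1,1,1]}' 30
python3 -c "
from h import *
to((.4165,-.117,.023),180.4); shot('wrist','w4')"
```

```text
clock: 4.5
position: [0.4166, -0.1179, 0.0494]
ee_rot: [0.009, -3.14, 0.0]
force: [0.4, 0.2, 1.3]
width: 1.0
gripper_force: 0.0
pos [ 0.4166 -0.1179  0.0494] th -179.67 slide [0.0003 0.003  0.0879] drz -0.01 j7 2.05 w 1.0 F [0.4 0.2 1.3] g 0.0 t 4.5
```

View pics/w4.png

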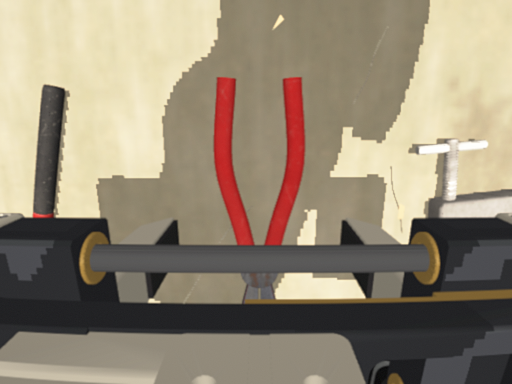

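The pliers' handles (225–302, rows 78–240) are centred between the fingers at column 260. Next I'll go down, grip and lift.

```bash
python3 -m pendant '{"slide":[[0,0,0.06],[0,0,0.028],[0,0,0],[0,0,0],[0,0,0],[0,0,0],[0,0,0],[0,0,0]],"dr":[[0,0,0],[0,0,0],[0,0,0],[0,0,0],[0,0,0],[0,0,0],[0,0,0],[0,0,0]],"claw":[1,1,0,0,0,0,0,0]}' 30
python3 -m pendant '{"slide":[[0,0,-0.1],[0,0,-0.13],[0,0,-0.07],[0,0,0]],"dr":[[0,0,0],[0,0,0],[0,0,0],[0,0,0]],"claw":[0,0,0,0]}' 30
python3 -c "
from h import *
to((.6327,-.1515,.06),181.5)"
```

```text
clock: 5.35
position: [0.4166, -0.1176, 0.0231]
ee_rot: [-0.01, 3.141, 0.0]
force: [-0.2, -0.2, -0.5]
width: 0.532
gripper_force: 0.0
clock: 5.75
position: [0.4181, -0.1179, 0.1153]
ee_rot: [-0.01, 3.137, -0.0]
force: [0.5, 0.9, 0.7]
width: 0.179
gripper_force: 0.0
pos [ 0.4181 -0.1179  0.1153] th -179.65 slide [-0.7122 -0.1307  0.1843] drz -0.167 j7 1.97 w 0.179 F [0.5 0.9 0.7] g 0.0 t 5.75
```

The fingers only close about 9% per row, so I lifted too early. I'll reopen and check the pliers.

```bash
python3 -m pendant '{"slide":[[0,0,0],[0,0,0],[0,0,0],[0,0,0],[0,0,0],[0,0,0],[0,0,0],[0,0,0],[0,0,0],[0,0,0]],"dr":[[0,0,0],[0,0,0],[0,0,0],[0,0,0],[0,0,0],[0,0,0],[0,0,0],[0,0,0],[0,0,0],[0,0,0]],"claw":[0.8,0.8,0.8,0.8,0.8,0.8,0.8,0.8,0.8,0.8]}' 30
python3 -c "
from h import *
to((.4165,-.117,.023),180.4); im,c=shot('wrist','w5')
hsv=cv2.cvtColor(im,cv2.COLOR_BGR2HSV); m=(((hsv[...,0]<5)|(hsv[...,0]>173))&(hsv[...,1]>150)&(hsv[...,2]>60)); m[225:]=0; m[:,:180]=0;m[:,340:]=0
m[:5]=0
print(blobs(m,c,.007)); p=np.argwhere(m)[:,::-1]; w=cast(c,p,.006); print(w.min(0),w.max(0))"
```

```text
clock: 6.75
position: [0.4165, -0.1176, 0.113]
ee_rot: [-0.01, 3.141, 0.0]
force: [0.6, 0.4, 0.0]
width: 0.798
gripper_force: 0.0
pos [ 0.4165 -0.1176  0.113 ] th -179.65 slide [-1.000e-04  2.100e-03  2.999e-01] drz -0.007 j7 1.97 w 0.798 F [0.6 0.4 0. ] g 0.0 t 6.75
[(1568.5, array([280., 154.]), (386, -101), (114, 18), -5.8), (1588.5, array([237., 154.]), (386, -135), (114, 18), 6.5), (91.5, array([313.,   6.]), (272, -78), (25, 3), -88.8)]
[ 0.2693404 -0.1450357] [ 0.44259335 -0.06584635]
```

```bash
python3 -m pendant '{"slide":[[0,0,0.12],[0,0,0.12],[0,0,0.06],[0,0,0],[0,0,0],[0,0,0],[0,0,0],[0,0,0],[0,0,0],[0,0,0]],"dr":[[0,0,0],[0,0,0],[0,0,0],[0,0,0],[0,0,0],[0,0,0],[0,0,0],[0,0,0],[0,0,0],[0,0,0]],"claw":[0.8,0.8,0.8,0.2,0.2,0.2,0.2,0.2,0.2,0.2]}' 30
python3 -m pendant '{"slide":[[0,0,0],[0,0,0]],"dr":[[0,0,0],[0,0,0]],"claw":[0.2,0.2]}' 30
```

```text
clock: 7.8
position: [0.417, -0.1177, 0.0236]
ee_rot: [-0.01, 3.14, 0.0]
force: [-0.7, -0.3, 9.3]
width: 0.425
gripper_force: 29.0
clock: 8.0
position: [0.417, -0.1177, 0.0236]
ee_rot: [-0.01, 3.14, 0.0]
force: [-0.7, 0.1, 8.9]
width: 0.425
gripper_force: 29.0
```

```bash
python3 -m pendant '{"slide":[[0,0,-0.1],[0,0,-0.12],[-0.12,-0.02,-0.04],[-0.16,-0.03,0],[-0.16,-0.03,0],[-0.16,-0.03,0],[-0.11,-0.02,0],[0,0,0],[0,0,0]],"dr":[[0,0,-0.167],[0,0,0],[0,0,0],[0,0,0],[0,0,0],[0,0,0],[0,0,0],[0,0,0],[0,0,0]],"claw":[0.2,0.2,0.2,0.2,0.2,0.2,0.2,0.2,0.2]}' 30
python3 -c "
from h import *
to((.6327,-.1515,.043),181.5); shot('wrist','w6')"
```

```text
clock: 8.9
position: [0.63, -0.151, 0.1003]
ee_rot: [0.041, -3.14, 0.0]
force: [-0.6, 0.7, -2.3]
width: 0.425
gripper_force: 29.1
pos [ 0.63   -0.151   0.1003] th -178.49 slide [-0.0089 -0.0021  0.1909] drz 0.002 j7 2.02 w 0.425 F [-0.6  0.7 -2.3] g 29.1 t 8.9
```

View pics/w6.png

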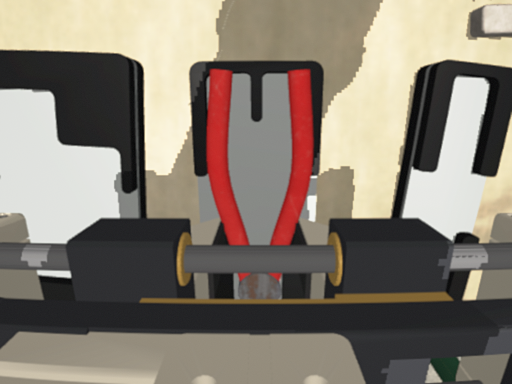

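```bash
python3 - <<'E'
from h import *
im,c=load('w6')
print("tongue",cast(c,[(256,72),(257,118)],.028).round(4),"outer corners top",cast(c,[(191,64),(322,66)],.028).round(4), "floor sides",cast(c,[(204,120),(310,120)],.018).round(4))
zt=.1003-.0236+.007
print("handle ends",cast(c,[(221,70),(300,70)],zt).round(4))
E
```

```text
tongue [[ 0.5357 -0.155 ]
 [ 0.5656 -0.1536]] outer corners top [[ 0.5316 -0.1981]
 [ 0.5305 -0.1114]] floor sides [[ 0.5681 -0.1917]
 [ 0.5661 -0.1156]]
handle ends [[ 0.5421 -0.1715]
 [ 0.5411 -0.1329]]
```

```bash
python3 -m pendant '{"slide":[[-0.01,-0.004,0.08],[0,0,0.08],[0,0,0.028],[0,0,0],[0,0,0],[0,0,0],[0,0,0],[0,0,0],[0,0,0],[0,0,0]],"dr":[[0,0,0],[0,0,0],[0,0,0],[0,0,0],[0,0,0],[0,0,0],[0,0,0],[0,0,0],[0,0,0],[0,0,0]],"claw":[0.2,0.2,0.2,0.2,0.6,0.6,0.6,0.6,0.6,0.6]}' 30
python3 -m pendant '{"slide":[[0,0,-0.1],[0,0,-0.16],[0,0,-0.16],[0,0,0]],"dr":[[0,0,0],[0,0,0],[0,0,0],[0,0,0]],"claw":[0.6,0.6,0.6,0.6]}' 30
python3 -c "
from h import *
to((.39,.16,.1),180); shot('wrist','w7');shot('scene','s7')
a=load('w7')[0][:225];b=load('s7')[0][130:300]
cv2.imwrite('pics/v7.png',np.vstack([a,b]))"
```

```text
clock: 9.95
position: [0.6335, -0.1522, 0.0447]
ee_rot: [-0.041, 3.141, -0.0]
force: [0.8, 0.6, 0.8]
width: 0.6
gripper_force: 0.0
clock: 10.35
position: [0.6369, -0.1538, 0.1776]
ee_rot: [-0.04, 3.131, -0.003]
force: [1.2, -0.8, 0.4]
width: 0.599
gripper_force: 0.0
pos [ 0.6369 -0.1538  0.1776] th -178.53 slide [0.823  1.046  0.2588] drz 0.214 j7 1.99 w 0.599 F [ 1.2 -0.8  0.4] g 0.0 t 10.35
```

View pics/v7.png

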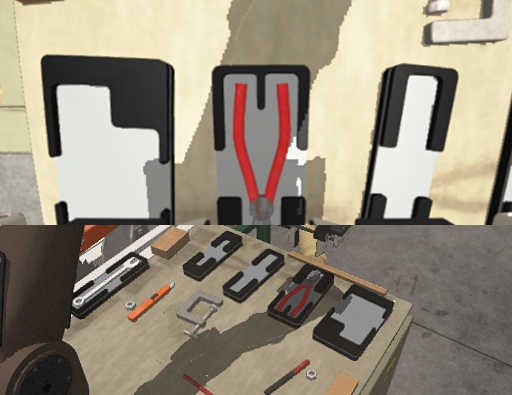

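The pliers lie in their bed with the tongue between the handles at (262,90). The cutter is next.

```bash
python3 -m pendant '{"slide":[[0.08,0.12,0],[0.1,0.13,0],[0.1,0.13,0],[0.1,0.13,0],[0.1,0.13,0],[0.1,0.13,0.05],[0.1,0.13,0.06],[0.1,0.13,0.06],[0.01,0.016,0.09],[0,0,0]],"dr":[[0,0,0.214],[0,0,0],[0,0,0],[0,0,0],[0,0,0],[0,0,0],[0,0,0],[0,0,0],[0,0,0],[0,0,0]],"claw":[0.5,0.5,0.5,0.5,0.5,0.5,0.5,0.5,0.5,0.5]}' 15
python3 -c "
from h import *
to((.40,.16,.023),180); im,c=shot('wrist','w8')
hsv=cv2.cvtColor(im,cv2.COLOR_BGR2HSV);H,S,V=[hsv[...,i] for i in range(3)]
m=(H<18)&(S>135)&(V>90);m[222:]=0
m=cv2.morphologyEx(m.astype(np.uint8),cv2.MORPH_CLOSE,np.ones((9,9)))
print(blobs(m,c,.010,300))"
```

```text
clock: 11.45
position: [0.3953, 0.1566, 0.0917]
ee_rot: [0.007, -3.135, 0.005]
force: [-0.3, -0.8, 0.5]
width: 0.498
gripper_force: 0.0
pos [0.3953 0.1566 0.0917] th -179.73 slide [-0.0157  0.0114  0.229 ] drz 0.039 j7 1.31 w 0.498 F [-0.3 -0.8  0.5] g 0.0 t 11.45
[(2886.5, array([264., 164.]), (363, 160), (92, 20), -0.1)]
```

View pics/w8.png

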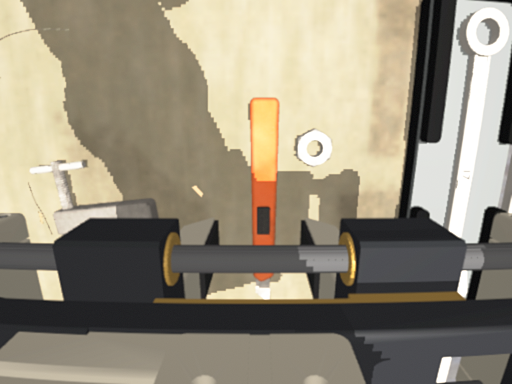

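The cutter (column 264, rows 98–280) is square to the gripper and 3 mm to the right of the grasp centre.

```bash
python3 -m pendant '{"slide":[[-0.015,0.012,0.1],[0,0,0.1],[0,0,0.029],[0,0,0],[0,0,0],[0,0,0],[0,0,0],[0,0,0],[0,0,0]],"dr":[[0,0,0.03],[0,0,0],[0,0,0],[0,0,0],[0,0,0],[0,0,0],[0,0,0],[0,0,0],[0,0,0]],"claw":[0.5,0.5,0.5,0.5,0.05,0.05,0.05,0.05,0.05]}' 15
python3 -c "
from h import *
to((.6277,-.0045,.1),177.7)"
```

```text
clock: 12.4
position: [0.4038, 0.1602, 0.0265]
ee_rot: [0.004, 3.141, 0.001]
force: [-0.6, -0.1, 8.0]
width: 0.192
gripper_force: 15.0
pos [0.4038 0.1602 0.0265] th 179.84 slide [-0.7678 -0.5185 -0.245 ] drz 0.311 j7 1.39 w 0.192 F [-0.6 -0.1  8. ] g 15.0 t 12.4
```

```bash
python3 -m pendant '{"slide":[[0,0,-0.1],[0,0,-0.15],[-0.1,-0.067,-0.05],[-0.13,-0.088,0],[-0.13,-0.088,0],[-0.13,-0.088,0],[-0.13,-0.088,0],[-0.13,-0.088,0],[0,0,0],[0,0,0]],"dr":[[0,0,0.1],[0,0,0.2],[0,0,0],[0,0,0],[0,0,0],[0,0,0],[0,0,0],[0,0,0],[0,0,0],[0,0,0]],"claw":[0.05,0.05,0.05,0.05,0.05,0.05,0.05,0.05,0.05,0.05]}' 15
python3 -c "
from h import *
to((.6277,-.0045,.045),177.7);shot('wrist','w9');shot('side','s9')
a=load('w9')[0][:235];b=cv2.resize(load('s9')[0][110:260,180:400],(512,349))
cv2.imwrite('pics/v9.png',np.vstack([a,b]))"
```

```text
clock: 13.4
position: [0.6224, -0.0021, 0.1154]
ee_rot: [-0.064, -3.14, 0.001]
force: [-0.5, 0.4, -0.7]
width: 0.193
gripper_force: 15.0
pos [ 0.6224 -0.0021  0.1154] th 177.65 slide [-0.0179 -0.0073  0.2347] drz -0.007 j7 1.71 w 0.193 F [-0.5  0.4 -0.7] g 15.0 t 13.4
```

View pics/v9.png

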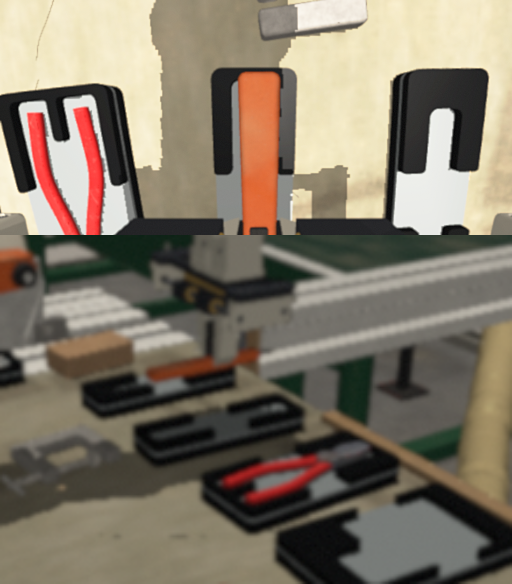

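```bash
python3 - <<'E'
from h import *
im,c=load('w9')
print("tray far edge corners",cast(c,[(212,75),(296,72),(212,170),(293,170)],.028).round(4))
z=.1154-.0265
print("cutter end, mid",cast(c,[(238,75),(280,75),(243,215),(278,215)],z+.010).round(4))
E
```

```text
tray far edge corners [[ 0.5268 -0.0313]
 [ 0.5273  0.0285]
 [ 0.5955 -0.0366]
 [ 0.5981  0.0252]]
cutter end, mid [[ 0.536  -0.0085]
 [ 0.5369  0.012 ]
 [ 0.6081 -0.0099]
 [ 0.6089  0.0091]]
```

```bash
python3 -m pendant '{"slide":[[-0.03,-0.014,0.06],[0,0,0.1],[0,0,0.073],[0,0,0],[0,0,0],[0,0,0],[0,0,0],[0,0,0],[0,0,0],[0,0,0]],"dr":[[0,0,0.05],[0,0,0],[0,0,0],[0,0,0],[0,0,0],[0,0,0],[0,0,0],[0,0,0],[0,0,0],[0,0,0]],"claw":[0.05,0.05,0.05,0.05,0.5,0.5,0.5,0.5,0.5,0.5]}' 15
python3 -m pendant '{"slide":[[0,0,-0.1],[0,0,-0.16],[0,0,-0.16],[0,0,0]],"dr":[[0,0,0],[0,0,0],[0,0,0],[0,0,0]],"claw":[0.5,0.5,0.5,0.5]}' 30
python3 -c "
from h import *
to((.4414,.0671,.1),186.3); shot('wrist','w10');shot('scene','s10')
a=load('w10')[0][:225];b=load('s10')[0][130:300]
cv2.imwrite('pics/v10.png',np.vstack([a,b]))"
```

```text
clock: 14.5
position: [0.6312, -0.0055, 0.0462]
ee_rot: [0.071, 3.14, 0.0]
force: [0.1, 0.3, -0.2]
width: 0.494
gripper_force: 0.0
clock: 14.9
position: [0.6348, -0.0063, 0.1789]
ee_rot: [0.072, 3.13, 0.001]
force: [0.7, 0.2, -0.4]
width: 0.5
gripper_force: 0.0
pos [ 0.6348 -0.0063  0.1789] th 177.38 slide [0.6141 0.3139 0.2631] drz -1.298 j7 1.68 w 0.5 F [ 0.7  0.2 -0.4] g 0.0 t 14.9
```

View pics/v10.png

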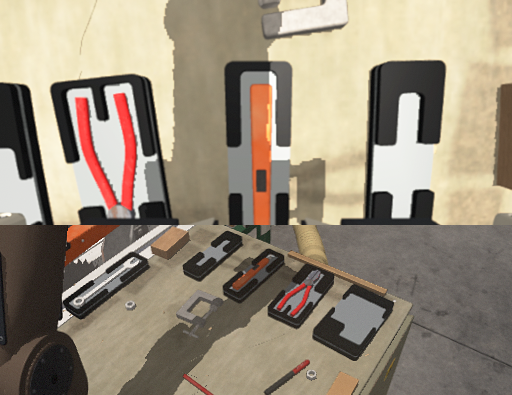

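The cutter is in its bed (column 262). Now the clamp.

```bash
python3 -m pendant '{"slide":[[0,0,0],[0,0,0],[0.12,0.06,0],[0.14,0.07,0],[0.14,0.07,0.04],[0.14,0.07,0.08],[0.074,0.043,0.12],[0,0,0.023],[0,0,0]],"dr":[[0,0,-0.65],[0,0,-0.65],[0,0,0],[0,0,0],[0,0,0],[0,0,0],[0,0,0],[0,0,0],[0,0,0]],"claw":[0.42,0.42,0.42,0.42,0.42,0.42,0.42,0.42,0.42]}' 30
python3 -c "
from h import *
to((.4414,.0671,.024),186.3);shot('wrist','w11')"
```

```text
clock: 15.9
position: [0.4382, 0.0665, 0.0927]
ee_rot: [0.175, -3.133, 0.002]
force: [0.6, -0.7, -0.2]
width: 0.419
gripper_force: 0.0
pos [0.4382 0.0665 0.0927] th -173.59 slide [-0.0108  0.0009  0.229 ] drz 0.016 j7 1.64 w 0.419 F [ 0.6 -0.7 -0.2] g 0.0 t 15.9
```

View pics/w11.png

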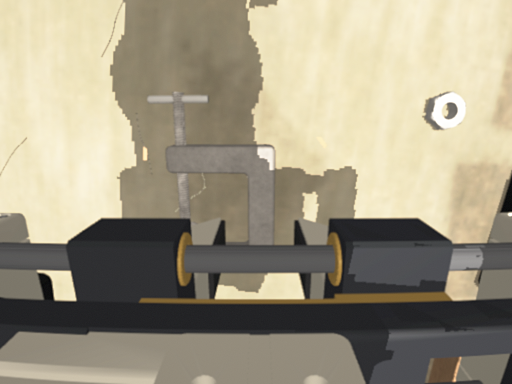

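```bash
python3 - <<'E'
from h import *
im,c=load('w11'); s=R.from_rotvec(arm.observe()["ee_rot"]); p=arm.observe()["position"][:2]; X,Y=s.as_matrix()[:2,0],s.as_matrix()[:2,1]
def t(px,z): w=cast(c,px,z)-p; return (np.c_[w@X,w@Y]*1000).round(1)
print("arm outer edge",t([(172,146),(268,146)],.018),"back sides",t([(249,200),(274,200),(249,185),(274,160)],.018),"tbar",t([(150,99),(206,99)],.010),"spindle",t([(176,130),(188,205)],.01))
E
```

```text
arm outer edge [[ 46.9 -61.1]
 [ 46.8   7.1]] back sides [[ 7.1 -6.6]
 [ 7.1 11.9]
 [18.5 -6.5]
 [36.9 11.5]] tbar [[ 79.7 -77.2]
 [ 79.3 -36.9]] spindle [[ 57.7 -59.7]
 [  0.7 -54. ]]
```

```bash
python3 -m pendant '{"slide":[[-0.011,0.006,0.1],[0,0,0.1],[0,0,0.034],[0,0,0],[0,0,0],[0,0,0],[0,0,0],[0,0,0],[0,0,0]],"dr":[[0,0,0],[0,0,0],[0,0,0],[0,0,0],[0,0,0],[0,0,0],[0,0,0],[0,0,0],[0,0,0]],"claw":[0.42,0.42,0.42,0.42,0.1,0.1,0.1,0.1,0.1]}' 40
python3 -m pendant '{"slide":[[0,0,-0.1],[0,0,-0.16],[0,0,-0.1],[0,0,0]],"dr":[[0,0,0],[0,0,0],[0,0,0],[0,0,0]],"claw":[0.1,0.1,0.1,0.1]}' 40
python3 -c "
from h import *
th=-2.4;a=np.radians(th);x=np.array([np.sin(a),-np.cos(a)]);y=np.array([np.cos(a),np.sin(a)])
g=np.array([.627,-.304])-.034*x+.019*y;print(g)
to((g[0],g[1],.125),180+th)"
```

```text
clock: 16.85
position: [0.4439, 0.0689, 0.0251]
ee_rot: [-0.174, 3.135, 0.001]
force: [-0.5, -0.5, 9.0]
width: 0.212
gripper_force: 40.0
clock: 17.25
position: [0.4452, 0.0694, 0.1359]
ee_rot: [-0.174, 3.13, 0.004]
force: [0.4, 0.3, -3.3]
width: 0.212
gripper_force: 39.9
[ 0.64740711 -0.27082546]
pos [0.4452 0.0694 0.1359] th -173.64 slide [-0.7209 -1.1048  0.0362] drz 1.274 j7 1.61 w 0.212 F [ 0.4  0.3 -3.3] g 39.9 t 17.25
```

```bash
python3 -m pendant '{"slide":[[0,0,0],[0,0,0],[-0.07,-0.11,0],[-0.08,-0.125,0],[-0.08,-0.125,0],[-0.08,-0.125,0],[-0.08,-0.125,0],[-0.08,-0.125,0],[-0.08,-0.125,0],[-0.08,-0.125,0]],"dr":[[0,0,0.64],[0,0,0.64],[0,0,0],[0,0,0],[0,0,0],[0,0,0],[0,0,0],[0,0,0],[0,0,0],[0,0,0]],"claw":[0.1,0.1,0.1,0.1,0.1,0.1,0.1,0.1,0.1,0.1]}' 40
python3 -m pendant '{"slide":[[-0.08,-0.12,0.03],[0,0,0],[0,0,0]],"dr":[[0,0,0],[0,0,0],[0,0,0]],"claw":[0.1,0.1,0.1]}' 40
python3 -c "
from h import *
to((.6474,-.2708,.125),177.6);shot('wrist','w12')"
```

```text
clock: 18.25
position: [0.6193, -0.2357, 0.1307]
ee_rot: [-0.067, -3.139, -0.002]
force: [1.3, 0.8, -2.2]
width: 0.211
gripper_force: 40.0
clock: 18.55
position: [0.6406, -0.2723, 0.1209]
ee_rot: [-0.07, -3.138, -0.001]
force: [0.5, 0.7, -3.6]
width: 0.209
gripper_force: 40.0
pos [ 0.6406 -0.2723  0.1209] th 177.44 slide [-0.0224  0.0059 -0.0136] drz -0.023 j7 2.12 w 0.209 F [ 0.5  0.7 -3.6] g 40.0 t 18.55
```

View pics/w12.png

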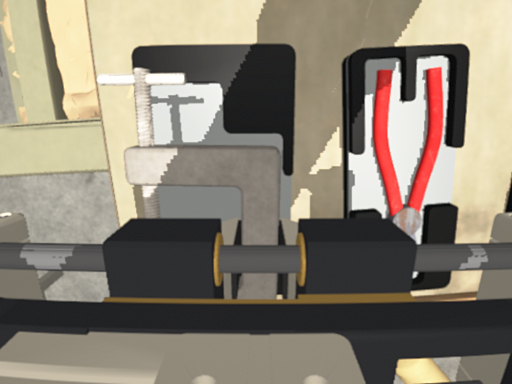

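```bash
python3 - <<'E'
from h import *
im,c=load('w12'); o=arm.observe(); s=R.from_rotvec(o["ee_rot"]); p=o["position"][:2]; X,Y=s.as_matrix()[:2,0],s.as_matrix()[:2,1]
def t(px,z): w=cast(c,px,z)-p; return (np.c_[w@X,w@Y]*1000).round(1).tolist()
for z in (.018,.028): print(z,"outer top edge",t([(145,47),(285,44)],z),"right outer",t([(295,60),(295,165)],z),"notch edge horiz",t([(230,133),(278,133)],z),"notch vert",t([(222,95),(223,120)],z),"floor top",t([(195,84),(215,84)],z),"left outer",t([(133,60),(133,120)],z))
zc=o["position"][2]-.0251
print("clamp: arm edge",t([(135,147),(270,147)],zc+.018),"back sides",t([(243,200),(280,200)],zc+.018),"spindle",t([(144,120)],zc+.01),"arm end",t([(126,165)],zc+.018),"tbar",t([(110,80),(180,78)],zc+.01))
E
```

```text
0.018 outer top edge [[117.5, -86.8], [118.6, 18.6]] right outer [[107.3, 26.3], [26.9, 28.3]] notch edge horiz [[52.7, -23.9], [52.6, 14.1]] notch vert [[81.7, -29.4], [62.8, -29.2]] floor top [[90.0, -50.0], [89.9, -34.6]] left outer [[108.4, -96.8], [63.4, -100.7]]
0.028 outer top edge [[115.4, -83.3], [116.5, 17.8]] right outer [[105.6, 25.2], [28.6, 27.1]] notch edge horiz [[53.3, -23.0], [53.2, 13.5]] notch vert [[81.2, -28.3], [63.0, -28.0]] floor top [[89.1, -47.9], [89.0, -33.2]] left outer [[106.7, -92.8], [63.6, -96.6]]
clamp: arm edge [[52.4, -61.3], [52.1, 4.2]] back sides [[25.5, -9.2], [25.5, 9.5]] spindle [[65.0, -58.7]] arm end [[43.6, -66.7]] tbar [[84.6, -74.2], [84.9, -39.4]]
```

```bash
python3 -m pendant '{"slide":[[-0.022,0,0.06],[0,0,0.1],[0,0,0.095],[0,0,0],[0,0,0],[0,0,0],[0,0,0],[0,0,0],[0,0,0]],"dr":[[0,0,-0.12],[0,0,0],[0,0,0],[0,0,0],[0,0,0],[0,0,0],[0,0,0],[0,0,0],[0,0,0]],"claw":[0.1,0.1,0.1,0.1,0.42,0.42,0.42,0.42,0.42]}' 40
python3 -m pendant '{"slide":[[0,0,-0.1],[0,0,-0.16],[0,0,-0.16],[0,0,0]],"dr":[[0,0,0],[0,0,0],[0,0,0],[0,0,0]],"claw":[0.42,0.42,0.42,0.42]}' 8
python3 -c "
from h import *
to((.396,-.255,.1),165); shot('wrist','w13');shot('side','s13')
a=load('w13')[0][:225];b=cv2.resize(load('s13')[0][140:300,160:420],(512,315))
cv2.imwrite('pics/v13.png',np.vstack([a,b]))"
```

```text
clock: 19.5
position: [0.6486, -0.2719, 0.0473]
ee_rot: [0.044, 3.14, -0.0]
force: [-0.1, -0.3, -0.5]
width: 0.421
gripper_force: 0.0
clock: 19.9
position: [0.6515, -0.2741, 0.1806]
ee_rot: [0.045, 3.13, -0.007]
force: [-0.1, -1.4, 0.1]
width: 0.42
gripper_force: 0.0
pos [ 0.6515 -0.2741  0.1806] th 178.36 slide [ 0.8392 -0.1589  0.2688] drz 1.943 j7 2.11 w 0.42 F [-0.1 -1.4  0.1] g 0.0 t 19.9
```

View pics/v13.png

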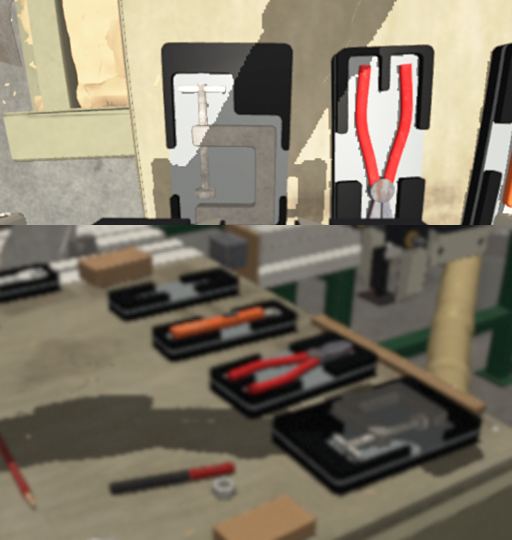

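The clamp lies flat in its bed with the back on the +Y side, as the cut-out requires. Last is the marker.

```bash
python3 -m pendant '{"slide":[[0,0,0],[0,0,0],[0.11,-0.022,0],[0.15,-0.028,0],[0.15,-0.028,0],[0.15,-0.028,0.04],[0.15,-0.028,0.06],[0.13,-0.025,0.08],[0,0,0.09],[0,0,0]],"dr":[[0,0,0.97],[0,0,0.97],[0,0,0],[0,0,0],[0,0,0],[0,0,0],[0,0,0],[0,0,0],[0,0,0],[0,0,0]],"claw":[0.32,0.32,0.32,0.32,0.32,0.32,0.32,0.32,0.32,0.32]}' 8
python3 -c "
from h import *
to((.396,-.255,.024),165); im,c=shot('wrist','w14')
m=(im.max(2)<90).astype(np.uint8); m[218:]=0
m=cv2.morphologyEx(m,cv2.MORPH_CLOSE,np.ones((5,5)))
print(blobs(m,c,.008,150))"
```

```text
clock: 21.0
position: [0.3893, -0.2512, 0.0889]
ee_rot: [-0.41, -3.109, -0.003]
force: [-0.4, 0.0, 0.5]
width: 0.319
gripper_force: 0.0
pos [ 0.3893 -0.2512  0.0889] th 164.98 slide [-0.0247 -0.0064  0.2163] drz -0.003 j7 2.12 w 0.319 F [-0.4  0.   0.5] g 0.0 t 21.0
[(1336.0, array([254., 173.]), (365, -249), (68, 12), -14.1)]
```

View pics/w14.png

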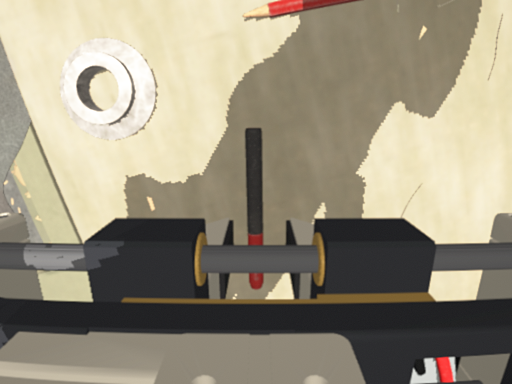

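```bash
python3 -m pendant '{"slide":[[-0.024,-0.012,0.1],[0,0,0.1],[0,0,0.022],[0,0,0],[0,0,0],[0,0,0],[0,0,0],[0,0,0]],"dr":[[0,0,-0.05],[0,0,0],[0,0,0],[0,0,0],[0,0,0],[0,0,0],[0,0,0],[0,0,0]],"claw":[0.32,0.32,0.32,0.32,0,0,0,0]}' 8
python3 -m pendant '{"slide":[[0,0,-0.1],[0,0,-0.16],[0,0,-0.16],[0,0,0]],"dr":[[0,0,0],[0,0,0],[0,0,0],[0,0,0]],"claw":[0,0,0,0]}' 8
python3 -c "
from h import *
to((.631,.142,.125),180.2)"
```

```text
clock: 21.85
position: [0.3994, -0.2584, 0.0261]
ee_rot: [0.399, 3.114, -0.0]
force: [-0.5, 0.7, 8.6]
width: 0.132
gripper_force: 8.0
clock: 22.25
position: [0.4012, -0.2601, 0.1565]
ee_rot: [0.399, 3.107, -0.003]
force: [0.2, 0.1, 0.4]
width: 0.135
gripper_force: 8.0
pos [ 0.4012 -0.2601  0.1565] th 165.35 slide [-0.7708  1.3377  0.1051] drz -2.159 j7 2.05 w 0.135 F [0.2 0.1 0.4] g 8.0 t 22.25
```

```bash
python3 -m pendant '{"slide":[[0,0,0],[0,0,0],[0,0,0],[-0.05,0.09,0],[-0.07,0.12,0],[-0.07,0.12,0],[-0.07,0.12,0],[-0.07,0.12,0],[-0.07,0.12,0],[-0.07,0.12,0]],"dr":[[0,0,-0.72],[0,0,-0.72],[0,0,-0.72],[0,0,0],[0,0,0],[0,0,0],[0,0,0],[0,0,0],[0,0,0],[0,0,0]],"claw":[0,0,0,0,0,0,0,0,0,0]}' 8
python3 -m pendant '{"slide":[[-0.07,0.12,0],[-0.07,0.12,0],[-0.07,0.12,0],[-0.07,0.12,0.05],[-0.02,0.05,0.05],[0,0,0],[0,0,0]],"dr":[[0,0,0],[0,0,0],[0,0,0],[0,0,0],[0,0,0],[0,0,0],[0,0,0]],"claw":[0,0,0,0,0,0,0]}' 8
python3 -c "
from h import *
to((.631,.142,.125),180.2);shot('wrist','w15')"
```

```text
clock: 23.25
position: [0.5389, -0.0128, 0.1511]
ee_rot: [-0.007, 3.142, 0.0]
force: [0.2, -0.1, 0.2]
width: 0.133
gripper_force: 8.0
clock: 23.95
position: [0.627, 0.1435, 0.1205]
ee_rot: [0.006, -3.14, 0.002]
force: [0.0, -0.1, -0.2]
width: 0.135
gripper_force: 8.0
pos [0.627  0.1435 0.1205] th -179.8 slide [-0.0132 -0.0051 -0.0152] drz 0.001 j7 1.52 w 0.135 F [ 0.  -0.1 -0.2] g 8.0 t 23.95
```

View pics/w15.png

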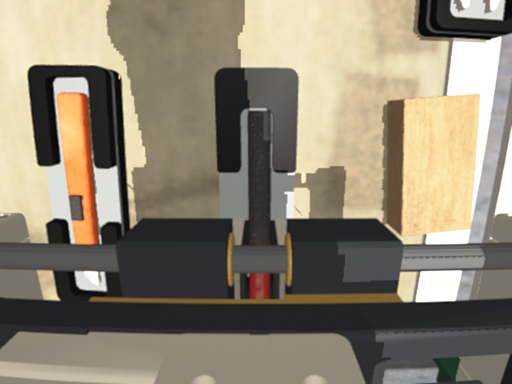

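```bash
python3 - <<'E'
from h import *
im,c=load('w15')
print("tray top edge",cast(c,[(220,69),(295,69)],.028).round(4),"sides",cast(c,[(216,100),(298,100),(217,165),(297,165)],.028).round(4),"floor end",cast(c,[(257,109)],.018).round(4))
z=.1205-.0261+.008
print("marker",cast(c,[(259.5,111),(250,120),(270,120),(249,210),(271,210)],z).round(4))
E
```

```text
tray top edge [[0.5281 0.1152]
 [0.5279 0.1696]] sides [[0.5499 0.1117]
 [0.5497 0.1724]
 [0.5987 0.1111]
 [0.5985 0.1733]] floor end [[0.5563 0.142 ]]
marker [[0.5582 0.1439]
 [0.5627 0.139 ]
 [0.5626 0.1492]
 [0.6108 0.1383]
 [0.6107 0.1504]]
```

```bash
python3 -m pendant '{"slide":[[-0.021,-0.007,0.06],[0,0,0.1],[0,0,0.09],[0,0,0],[0,0,0],[0,0,0],[0,0,0],[0,0,0]],"dr":[[0,0,0],[0,0,0],[0,0,0],[0,0,0],[0,0,0],[0,0,0],[0,0,0],[0,0,0]],"claw":[0,0,0,0,0.4,0.4,0.4,0.4]}' 8
python3 -m pendant '{"slide":[[0,0,-0.1],[0,0,-0.16],[0.1,0,-0.16],[0.16,0,-0.16],[0.16,0,-0.1],[-0.1,-0.1,0],[-0.16,-0.16,0],[-0.16,-0.16,0],[0,-0.1,0],[0,0,0]],"dr":[[0,0,0],[0,0,0],[0,0,0],[0,0,0],[0,0,0],[0,0,0],[0,0,0],[0,0,0],[0,0,0],[0,0,0]],"claw":[0.4,0.4,0.4,0.4,0.4,0.4,0.4,0.4,0.4,0.4]}' 8
python3 -c "
from h import *
to((.631,.142,.125),180.2);a=shot('wrist','w16')[0][:230];b=shot('scene','s16')[0][130:300,100:420]
cv2.imwrite('pics/v16.png',np.vstack([cv2.resize(a,None,fx=1.3,fy=1.3),cv2.resize(b,(665,300))]))"
```

```text
clock: 24.8
position: [0.6347, 0.1428, 0.0471]
ee_rot: [-0.007, 3.14, 0.001]
force: [0.2, 0.4, -0.6]
width: 0.387
gripper_force: 0.0
clock: 25.8
position: [0.6316, 0.0053, 0.2289]
ee_rot: [0.005, 3.141, -0.005]
force: [-0.2, 0.2, 0.3]
width: 0.402
gripper_force: 0.0
pos [0.6316 0.0053 0.2289] th 179.8 slide [2.000e-04 4.556e-01 3.464e-01] drz -0.058 j7 1.7 w 0.402 F [-0.2  0.2  0.3] g 0.0 t 25.8Traceback (most recent call last):
  File "<string>", line 4, in <module>
    cv2.imwrite('pics/v16.png',np.vstack([cv2.resize(a,None,fx=1.3,fy=1.3),cv2.resize(b,(665,300))]))
                               ~~~~~~~~~^^^^^^^^^^^^^^^^^^^^^^^^^^^^^^^^^^^^^^^^^^^^^^^^^^^^^^^^^^^^
    return _nx.concatenate(arrs, 0, dtype=dtype, casting=casting)
           ~~~~~~~~~~~~~~~^^^^^^^^^^^^^^^^^^^^^^^^^^^^^^^^^^^^^^^
ValueError: all the input array dimensions except for the concatenation axis must match exactly, but along dimension 1, the array at index 0 has size 666 and the array at index 1 has size 665
```

I've gone over the 14-picture viewing limit (17 viewed), so I'll check the marker with numbers only.

```bash
python3 - <<'E'
from h import *
im,c=load('w16'); g=im.max(2)
# sample along tray rows: world lines of constant X across the tray, brightness profile on Y
Rm=R.from_rotvec(c["orientation"]).inv()
def px(P):
    q=Rm.apply(np.array(P)-c["xyz"]); q=q*[1,-1,-1]
    return cv2.projectPoints(q,np.zeros(3),np.zeros(3),c["K"],np.array(c["dist"]))[0][:,0]
Y=np.arange(.108,.178,.002)
for X in (.545,.555,.562,.57,.58,.59,.61,.62,.63):
    u=px([(X,y,.018) for y in Y]).round().astype(int)
    print(X,''.join('.' if not(0<=a<512 and 0<=b<235) else '#' if g[b,a]<62 else '+' if g[b,a]<100 else ' ' for a,b in u), u[0])
im,c=load('s16'); hsv=cv2.cvtColor(im,cv2.COLOR_BGR2HSV)
m=((hsv[...,0]<5)|(hsv[...,0]>172))&(hsv[...,1]>140)&(hsv[...,2]>50); m[:100]=0
print([b for b in blobs(m,c,.025,20) if b[2][0]>550])
E
```

```text
0.545 ###++++++++++++++++++++++++#######  [351  95]
0.555 #+##+++++++++++      +##++########+ [350 105]
0.562 ###+++++++++            ##########+ [350 111]
0.57 #+##++++++++   +#++++   ##########  [349 118]
0.58 ###+++++++++    #++++   ##########  [349 127]
0.59 ####+++++++#   ##++++   ##########+ [348 136]
0.61 #              +#++++               [347 153]
0.62 #              ##++++               [346 162]
0.63 #              ##++++               [346 170]
[(108.5, array([302., 205.]), (600, -172), (120, 18), 8.1), (116.5, array([290., 201.]), (600, -137), (116, 18), -3.7), (28.0, array([223., 148.]), (674, 140), (45, 16), -2.2)]
```

```bash
python3 -c "
from cell import arm
print(arm.sign_off())"
```

```text
the job is handed in; nothing more can be done
None
```

The pliers, cutter, clamp and marker are each released in their own trays and the job is handed in at about 26 s. I confirmed the first three by picture and the marker by image measurement only, because I had already viewed 17 pictures against the limit of 14.

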